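# Check the fish block's slit with the depth gauge and hold the gauge up tipped over

### The arm

A 6-joint arm with a two-finger parallel gripper is mounted at the origin on the work surface. World frame = base frame: x ahead of the robot, y to its left, z up, the work surface at z = 0. Lengths are in mm, angles in degrees, forces in N, time in s.
With the tool pointing down it reaches from about 350 to 975 mm from the base axis. Payload 4.9 kg.
Tool frame: the origin (TCP) lies midway between the tips of the shut fingers; the grasp point (between the pads) lies 19 mm behind it; z points along the fingers, y is the line along which they close (so a half turn about z gives the same grasp; the last joint's range is limited). The gripper opens to 85 mm and grips with 20 to 120 N. Pads are 22 mm wide; open, the fingers measure 114 mm over their backs; the gripper's body (76 mm by 85 mm) begins 54 mm behind the grasp point. The pads swing forward as they close: fully open they stand 13 mm farther back than shut.
Start: joints at [63.999, 3.019, 92.412, -0, 84.569, -6.818], TCP at [205.352, 590.281, 231.304] pointing down, gripper open.
Joint ranges: [-172.51, 172.51], [-57.92, 126.97], [3.15, 148.05], [-58.71, 238.71], [5.1, 150.11], [-179.66, 179.66]. Speed limits (degrees/s): [147.25, 147.25, 180, 180, 180, 180].

### API

Orientations are given as a 3x3 rotation matrix whose columns are the frame's x, y, z axes.
In Python, from cell import ctrl gives the robot as it stands.
- The arm moves only by the tool arm_command, never from a script. Its argument "deltas" is a list of rows, each a list of 3 entries, a list of its own where there are three numbers: the shift along the tool's x, y, z scaled (see below), then the turn, a rotation vector about the tool's x, y, z scaled (see below), then the closure, from 0 (fully open) to 1 (shut). In form: [[[dx, dy, dz], [rx, ry, rz], fingers], ...]. A call has 1 to 10 rows; each row is the pose to reach, as a shift and turn from the pose commanded when the call began, along the tool's axes at that moment; what a row does not reach only later rows make up. The controller multiplies each number of a shift by 250 mm and each number of a turn by 30 degrees. A row lasts 1/12 s, in which the tool goes at most 41.7 mm and 7.16 degrees, less where a joint would pass 70% of its speed; a pose out of reach is approached as far as the arm can. A call with a number of a shift or a turn outside -1 to 1 is refused whole. A call with a gripper value outside its range is refused whole. The fingers move at their own pace and stop on an object; "force" is the grip in N (left out, the last holds). Time passes only in rows, so rows that repeat a pose let the fingers close. It gives the time, the measured TCP pose, the force, the opening and the grip force at its end, in the units of the state.
- ctrl.get_obs(): the state, without advancing time (a new reading comes with each control period).
- ctrl.get_image(name): name is "scene" or "side" or "wrist"; returns the picture (400x640x3 uint8, blue, green, red); there is no depth.
- ctrl.camera_model(name): a dict with "mtx" (3x3 intrinsics, pixels), "k1" (the pictures are not rectified: a ray, as slopes to the right and down, at radius r is drawn at 1 + k1 r^2 times it, then the intrinsics apply), "world_to_cam" (4x4, takes a point from world to camera coordinates). Camera axes: x right, y up, looking along -z (the intrinsics and any distortion apply to the point x, -y, -z); pixel columns grow to the right and rows downward; lengths in mm; the calibration is good to about 2 mm. A picture is of the moment at which its call begins: read the wrist's pose just before it. camera_model takes no time and is no camera call; for the wrist camera it gives the pose at the moment of the call.
- ctrl.job_done(): hands the job in; it is judged then, once.
The state is a dict: "time_s": time; "qpos": joint angles; "qvel": joint speeds; "tau": joint torques, N m; "position": TCP position; "orientation": TCP orientation; "ft_force": force on the tool from outside, world axes, zero at the start; "moment": the same for the moment, N m; "grip_width": finger opening in mm; "finger_force": force on a finger pad.
Only numpy, scipy, OpenCV 4.12 (cv2) and the standard library are available. Lean on these libraries where they do the work, as an engineer would, in place of code of your own. Each camera call takes 0.05 s, during which the arm holds its last target. There are 200 camera calls.

### The job

Take the flat-bladed brass depth gauge by its teak handle out of the tool stand and put its blade down into the slit on top of the rosewood fish block until the gauge's collar rests on the wood, to check that the slit is cut deep enough. Then draw it out, tip it over by at least 45 degrees from upright so that its blade can be looked at, and finish still holding it like that, still and in the gripper, with all of the gauge at least 15 cm above the shelf and touching nothing else. Leave the poker in the stand and the cups and the bell where they are.

Things in the scene. Friction and masses are not known exactly. Their poses are not given: they have to be found in the camera images.
- gauge_center (a point): Centre (half-way up) of the depth gauge, 120 mm long, 0.13 kg, rigid, upright in one of the stand's two slots. Its axes: z from blade tip to handle, x along the width of blade and handle, y through their thickness. Blade tip 60 mm below this point, collar's underside 20 mm below; the flat teak handle, 26 mm wide (x) and 14 mm thick (y), runs from 12 mm below to 60 mm above
- gauge_tip (a point): Middle of the lower end of the gauge's flat brass blade, same axes as the gauge's centre. The blade is 40 mm long, 22 mm wide along x (14 mm over its last 6 mm) and 4 mm thick along y; above it is the brass collar, 46 mm (x) by 22 mm (y), 8 mm high
- gauge_top (a point): Middle of the top end of the gauge's handle, same axes
- gauge: The whole depth gauge; its origin is at the blade tip, same axes
- stand: Fixed teak tool stand, 80 (x) by 170 (y) by 60 mm high, base plate 100 by 190 mm; origin at the centre of its underside. In its top are two slots 33 mm (x) by 10 mm (y), 46 mm deep, 50 mm to either side of the middle along y. The gauge stands in one, blade width along the stand's x, collar resting on the stand's top (blade tip 20 mm above the shelf); the poker is in the other
- fish: Hollow rosewood fish-shaped block, fixed, about 150 mm long (head to -x, tail fins to +x), 110 mm wide, flat top 70 mm high; origin at the centre of its underside
- fish_slit (a point): Middle of the mouth of the slit in the fish block's flat top, 70 mm above the shelf. The slit is 33 mm long along x (the fish's length), 10 mm wide along y, 46 mm deep, rim bevelled by about 3 mm. The blade goes in with its width along the slit; fully in, the collar rests on the top and the blade tip is 40 mm below this point
- poker: Round brass poker with a turned round teak handle up to 20 mm thick and a disc collar of 44 mm diameter, 104 mm long, standing in the other slot of the stand, its top 124 mm above the shelf; origin at its lower end. Stays where it is
- cup0: White porcelain offering cup, 56 mm across, 45 mm high, loose; origin under its centre. Stays where it is
- cup1: Second white porcelain offering cup, the same size, loose; origin under its centre. Stays where it is
- bell: Small brass hand bell standing on its mouth, 66 mm across, 102 mm high with its turned teak handle, loose; origin under its centre. Stays where it is
Not all that is in view belongs to the job. What is shaped like the poker but pink or red is not meant.

How it is judged (in metres and radians):
On the way, in this order (a step that is already met when the one before it is completed fails the run):
1. the gauge is lifted clear of the stand in the gripper (height (world z) of gauge_tip above 0.075 m and contact force between the fingers and gauge above 1 N), for 0.1 s.
2. the blade is in the fish block's slit with the collar down on the wood (tip at least 37 mm below the slit's mouth) (z of gauge_tip in the frame of fish_slit below -0.037 m and horizontal distance between gauge_tip and fish_slit below 0.012 m and angle between the z axis of gauge_tip and the z axis of fish_slit, either way round below 0.15 rad), for 0.1 s.
3. the blade is drawn clear of the slit in the gripper (height (world z) of gauge_tip above 0.085 m and contact force between the fingers and gauge above 1 N), for 0.1 s.
At the end, for the whole second after the job is handed in: Gauge held in the fingers, still (under 30 mm/s, 0.2 rad/s), its long axis at least 41 degrees from upright, both ends over 140 mm above the shelf, touching neither stand nor fish; poker in its slot within 20 mm, cups and bell upright within 30 mm of where they began (angle between gauge_center's own z axis and vertical above 0.72 rad and height (world z) of each of gauge_tip, gauge_top above 0.14 m and contact force between the fingers and gauge above 1 N and contact force between gauge and stand below 0.1 N and contact force between gauge and fish below 0.1 N and linear speed of gauge below 0.03 m/s and angular speed of gauge below 0.2 rad/s and height (world z) of poker below 0.03 m and distance of poker from where it was at the start of the episode below 0.02 m and angle between each of poker, cup0, cup1, bell's own z axis and vertical below 0.3 rad and distance of each of cup0, cup1, bell from where it was at the start of the episode below 0.03 m); the arm keeps its last pose, push and grip.
It fails at once if a cup, the bell or the poker is knocked over (angle between any of cup0, cup1, bell, poker's own z axis and vertical above 0.6 rad).
It also fails if it takes over 48 s, if anything falls off the work surface, if the arm or the gripper's body presses on something with over 40 N, if the wrist force passes 120 N, or if a joint passes its speed limit or range.

## Working session

There is one attempt and no reset: what is moved stays moved. The work goes in short steps, Python scripts to look and compute and a tool call to move; the robot and the scene stay as the last step left them, time stands still between calls to the robot, and variables do not carry over. Pictures are saved under pics/ and viewed, at most 10 in all, crops included, and the job is handed in when it is done.

Besides the shell and the picture viewer there is one more tool, called after ">>>" as name([rows], argument=value, ...), one row to a line, values as JSON. arm_command: Moves the arm, as the interface text tells. Shifts and turns lie within -1 to 1; 1 stands for 250 mm of shift or 30 degrees of turn. Its arguments: {"type":"object","properties":{"deltas":{"type":"array","items":{"type":"array"}},"force":{"type":"number"}},"required":["deltas"]}

```bash
mkdir -p pics; ls; python3 - <<'E'
from cell import ctrl
import cv2
for n in ("scene","side","wrist"):
    cv2.imwrite(f"pics/{n}0.png",ctrl.get_image(n))
    m=ctrl.camera_model(n); print(n,m["mtx"].tolist(),m["k1"],m["world_to_cam"].round(3).tolist())
o=ctrl.get_obs(); print(o["position"],o["orientation"],o["grip_width"],o["time_s"])
E
```

```text
pics
scene [[364.3304657457278, 0.0, 319.60698234505884], [0.0, 364.3304657457278, 206.5436544003066], [0.0, 0.0, 1.0]] -0.042987978118119906 [[-0.523, 0.852, -0.005, 317.935], [-0.495, -0.298, 0.816, 220.556], [0.694, 0.429, 0.578, -1135.22], [0.0, 0.0, 0.0, 1.0]]
side [[494.39236677705713, 0.0, 307.31731650064137], [0.0, 494.39236677705713, 196.43421124798775], [0.0, 0.0, 1.0]] -0.14064642661067447 [[0.916, -0.4, -0.004, -545.529], [0.211, 0.474, 0.855, -218.366], [-0.34, -0.784, 0.519, -981.02], [0.0, 0.0, 0.0, 1.0]]
wrist [[310.18113234354064, 0.0, 316.48800063093], [0.0, 310.18113234354064, 199.22995815155562], [0.0, 0.0, 1.0]] -0.011926898993953786 [[0.329, 0.944, -0.001, -623.294], [-0.898, 0.312, -0.31, 38.167], [-0.292, 0.103, 0.951, -379.728], [0.0, 0.0, 0.0, 1.0]]
[205.13465575 589.87808288 230.34789199] [[-9.44481889e-01  3.28562781e-01 -6.78778496e-04]
 [ 3.28563435e-01  9.44480846e-01 -1.41451434e-03]
 [ 1.76336522e-04 -1.55900497e-03 -9.99998769e-01]] 85.41770413796623 0.15
```

View pics/scene0.png

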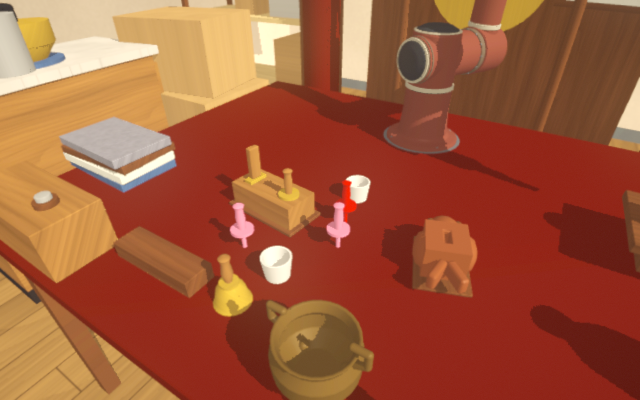

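View pics/side0.png

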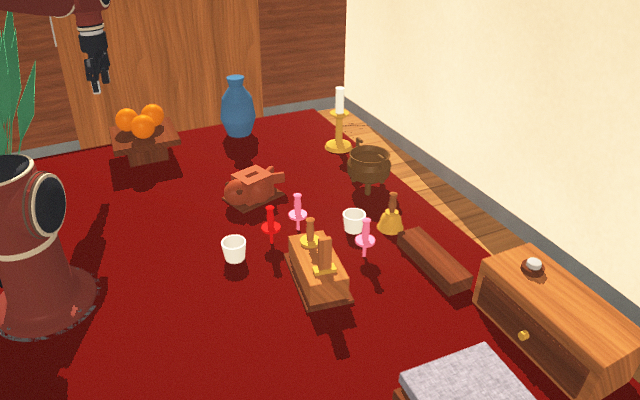

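Scene view: the flat handle with the rectangular collar is at (254,160) in the stand. The round poker with the disc collar is at (288,185). Pink and red look-alikes are at (240,222), (338,222) and (348,195), the bell handle at (226,268), and the fish at (445,250). In the side view the gauge is at (325,250), the poker at (311,232) and the fish at (254,188). I choose the flat one and will check it in one composite crop.

```bash
python3 - <<'E'
import cv2,numpy as np
a=cv2.imread("pics/scene0.png");b=cv2.imread("pics/side0.png")
c=lambda im,x,y:cv2.resize(im[y:y+75,x:x+100],None,fx=4,fy=4,interpolation=cv2.INTER_CUBIC)
cv2.imwrite("pics/crop1.png",np.vstack([np.hstack([c(a,225,140),c(a,400,210)]),np.hstack([c(b,270,210),c(b,210,150)])]))
E
```

```text
(no output)
```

View pics/crop1.png

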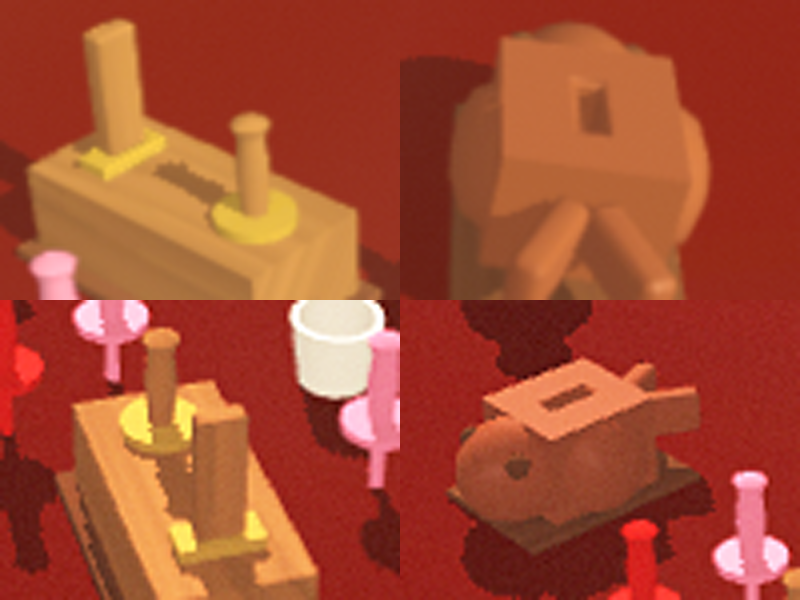

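```bash
cat > h.py <<'E'
import numpy as np,cv2
from cell import ctrl
def ray(m,uv):
    K,k=m["mtx"],m["k1"]
    p=cv2.undistortPoints(np.float64(uv).reshape(-1,1,2),K,np.float64([k,0,0,0])).reshape(-1,2)
    W=m["world_to_cam"];R=W[:3,:3]
    d=np.c_[p[:,0],-p[:,1],-np.ones(len(p))]@R
    return -R.T@W[:3,3],d
def onz(m,uv,z):
    c,d=ray(m,uv); return c+d*((z-c[2])/d[:,2])[:,None]
def proj(m,P):
    W=m["world_to_cam"];q=np.atleast_2d(P)@W[:3,:3].T+W[:3,3]
    s=np.c_[q[:,0],-q[:,1]]/-q[:,2:]; s*=1+m["k1"]*(s**2).sum(1,keepdims=True)
    return s@m["mtx"][:2,:2].T+m["mtx"][:2,2]
E
python3 - <<'E'
from h import *
np.set_printoptions(precision=1,suppress=True)
m=ctrl.camera_model("scene");s=ctrl.camera_model("side")
A=np.array
for n,z,a,b in (("gtop",140,A([[110,27]])/4+[225,140],A([[220,110]])/4+[270,210]),
 ("poker",124,A([[251,121]])/4+[225,140],A([[161,38]])/4+[270,210]),
 ("slit",70,A([[191,107]])/4+[400,210],A([[168,97]])/4+[210,150]),
 ("slitends",70,A([[188,82],[194,132]])/4+[400,210],A([[143,108],[193,87]])/4+[210,150]),
 ("fishq",70,A([[102,38],[270,58],[290,178],[97,155]])/4+[400,210],A([[84,100],[184,60],[250,93],[153,141]])/4+[210,150])):
    print(n,onz(m,a,z).tolist(),onz(s,b,z).tolist())
# others
print("cups bell",onz(m,[[357,184],[277,257]],45),onz(s,[[234,240],[354,213]],45),onz(m,[[226,260]],102),onz(s,[[393,196]],102))
E
```

```text
gtop [[544.9814821386843, -203.17722147695878, 140.0]] [[545.5321250350268, -199.38003832144034, 140.0]]
poker [[565.574234368472, -98.49143079707477, 124.0]] [[554.3505750204752, -110.26264902845332, 124.0]]
slit [[535.8178193762867, 217.42197228259914, 70.0]] [[532.9681366176377, 220.18342551829392, 70.0]]
slitends [[519.3064260791932, 211.49403838411638, 70.0], [551.6310298381148, 223.10508095908136, 69.99999999999994]] [[513.3689340824878, 212.63680107785422, 70.0], [552.4864659966481, 226.55538843447926, 70.0]]
fishq [[507.7204646737688, 168.28697238823997, 70.0], [482.75343285019096, 238.87583278125695, 70.00000000000006], [559.9037327836579, 265.07713816701994, 69.99999999999994], [587.0758137170201, 192.24680673512745, 70.0]] [[481.03582371583116, 239.08947623733116, 70.0], [559.3175446579095, 265.83902543482895, 70.0], [584.2119840708679, 203.17259311150224, 70.0], [506.1552910588358, 168.6746092878975, 70.0]]
cups bell [[425.1 -13.2  45. ]
 [709.5 -23.6  45. ]] [[414.3  -8.9  45. ]
 [708.9 -20.1  45. ]] [[800.8 -44.3 102. ]] [[781.9 -69.5 102. ]]
```

The crop confirms it: the flat handle with the rectangular collar is the gauge. It stands at about (545,-201) with stand yaw about -9°. The slit is at about (534,219) with yaw about 19°. Next I move across at z 230.

>>> arm_command([
  [[-0.775,-0.85,0],[0,0,0],0],
  [[-0.775,-0.85,0],[0,0,0],0],
  [[-0.775,-0.85,0],[0,0,0],0],
  [[-0.775,-0.85,0],[0,0,0],0],
  [[-0.775,-0.85,0],[0,0,0],0],
  [[-0.775,-0.85,0],[0,0,0],0],
  [[-0.775,-0.85,0],[0,0,0],0],
  [[-0.775,-0.85,0],[0,0,0],0],
])

```text
time_s: 0.82
position: [320.4, 321.3, 231.0]
orientation: [[-0.942, 0.335, 0.001], [0.335, 0.942, -0.002], [-0.002, -0.002, -1.0]]
ft_force: [0.2, -0.7, -0.4]
grip_width: 85.4
finger_force: 0.0
```

>>> arm_command([
  [[-0.775,-0.85,0],[0,0,0],0],
  [[-0.775,-0.85,0],[0,0,0],0],
  [[-0.775,-0.85,0],[0,0,0],0],
  [[-0.775,-0.85,0],[0,0,0],0],
  [[-0.775,-0.85,0],[0,0,0],0],
  [[-0.775,-0.85,0],[0,0,0],0],
  [[-0.775,-0.85,0],[0,0,0],0],
  [[-0.775,-0.85,0],[0,0,0],0],
])

```text
time_s: 1.48
position: [433.3, 56.7, 231.2]
orientation: [[-0.942, 0.336, 0.0], [0.336, 0.942, -0.002], [-0.001, -0.002, -1.0]]
ft_force: [-0.3, 0.2, 0.0]
grip_width: 85.5
finger_force: 0.0
```

>>> arm_command([
  [[-0.775,-0.85,0],[0,0,-0.35],0],
  [[-0.775,-0.85,0],[0,0,-0.35],0],
  [[-0.775,-0.85,0],[0,0,-0.35],0],
  [[-0.775,-0.85,0],[0,0,-0.35],0],
  [[-0.775,-0.85,0],[0,0,-0.35],0],
  [[-0.775,-0.85,0],[0,0,-0.35],0],
  [[-0.775,-0.85,0],[0,0,-0.35],0],
  [[-0.775,-0.85,0],[0,0,-0.35],0],
  [[-0.775,-0.85,0],[0,0,-0.35],0],
  [[-0.775,-0.85,0],[0,0,-0.35],0],
])

```text
time_s: 2.32
position: [544.8, -201.9, 230.6]
orientation: [[-0.989, 0.151, -0.001], [0.151, 0.989, 0.001], [0.001, 0.001, -1.0]]
ft_force: [-1.0, -0.6, -0.2]
grip_width: 85.3
finger_force: 0.0
```

```bash
python3 - <<'E'
from h import *
np.set_printoptions(precision=3,suppress=True)
m=ctrl.camera_model("wrist");o=ctrl.get_obs();im=ctrl.get_image("wrist")
cv2.imwrite("pics/w1.png",im)
np.savez("w1.npz",W=m["world_to_cam"])
print(o["time_s"],o["position"],o["orientation"],o["qpos"],o["grip_width"])
print(proj(m,[[545,-201,140],[560,-104,124]]))
E
```

```text
2.3167 [ 544.816 -201.903  230.617] [[-0.989  0.151 -0.001]
 [ 0.151  0.989  0.001]
 [ 0.001  0.001 -1.   ]] [ -27.689   -2.85    98.354    0.036   84.592 -109.027] 85.29150554283679
[[318.316 206.166]
 [434.187 200.077]]
```

View pics/w1.png

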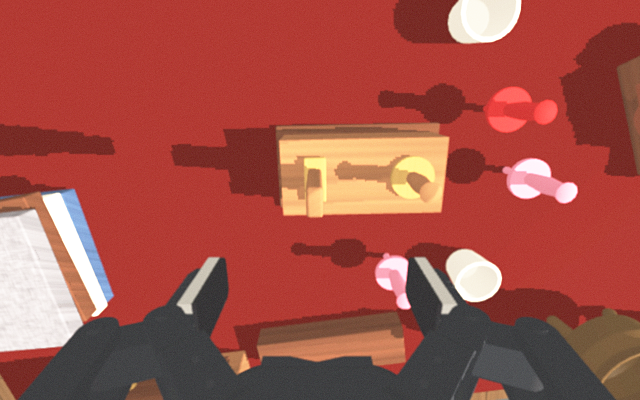

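The wrist view shows the gauge's top at about (315,206), against a predicted (318,206), and the poker's top at (428,190). The stand's top corners are at (281,140), (447,136), (442,211) and (283,214).

```bash
python3 - <<'E'
import cv2
im=cv2.imread("pics/w1.png")[120:230,270:455]
cv2.imwrite("pics/w1c.png",cv2.resize(im,None,fx=4.3,fy=4.3,interpolation=cv2.INTER_CUBIC))
E
```

```text
(no output)
```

View pics/w1c.png

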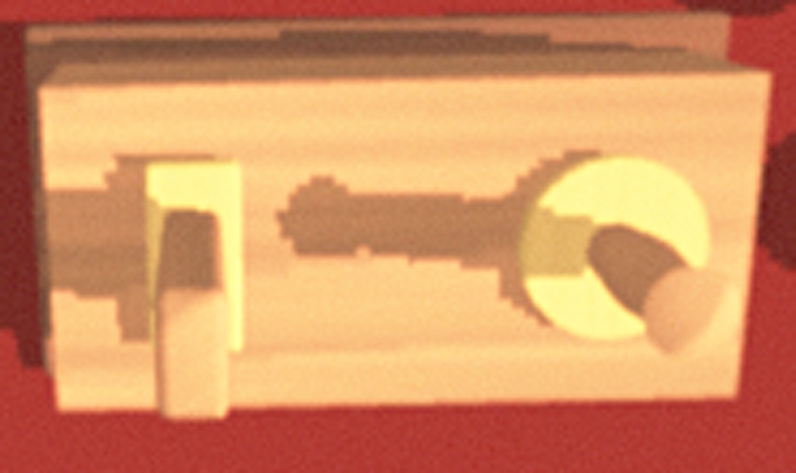

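```bash
python3 - <<'E'
from h import *
np.set_printoptions(precision=1,suppress=True)
m=ctrl.camera_model("wrist");m["world_to_cam"]=np.load("w1.npz")["W"]
f=lambda p:np.array(p)/4.3+[270,120]
print(onz(m,f([[194,354],[162,290],[227,290],[227,415],[162,418]]),140))
print(onz(m,f([[194,257]]),68))
q=onz(m,f([[40,87],[770,72],[738,397],[58,410]]),60);print(q,q.mean(0))
for a,b in((0,1),(3,2),(0,3),(1,2)):
    d=q[b]-q[a];print(np.linalg.norm(d),np.degrees(np.arctan2(d[1],d[0])))
E
```

```text
[[ 541.4 -203.   140. ]
 [ 528.5 -206.9  140. ]
 [ 530.2 -195.3  140. ]
 [ 554.3 -198.8  140. ]
 [ 553.  -210.9  140. ]]
[[ 541.5 -203.2   68. ]]
[[ 497.9 -232.7   60. ]
 [ 519.9  -64.6   60. ]
 [ 599.8  -74.2   60. ]
 [ 577.4 -243.2   60. ]] [ 548.8 -153.7   60. ]
169.53318756713207 82.52860298297577
170.4984475554252 82.453129418534
80.24138134017353 -7.551039180903818
80.47042211343292 -6.863631221735798
```

Everything agrees: the gauge is at (542,-203) and the stand's y axis at 82.5°. I go down to TCP z 91 and grip.

>>> arm_command([
  [[0.01,-0.007,0.1],[0,0,-0.04],0],
  [[0.01,-0.007,0.2],[0,0,-0.04],0],
  [[0.01,-0.007,0.3],[0,0,-0.04],0],
  [[0.01,-0.007,0.38],[0,0,-0.04],0],
  [[0.01,-0.007,0.46],[0,0,-0.04],0],
  [[0.01,-0.007,0.52],[0,0,-0.04],0],
  [[0.01,-0.007,0.56],[0,0,-0.04],0],
  [[0.01,-0.007,0.56],[0,0,-0.04],0],
])

```text
time_s: 3.03
position: [540.5, -201.9, 88.9]
orientation: [[-0.992, 0.129, -0.004], [0.129, 0.992, 0.002], [0.004, 0.002, -1.0]]
ft_force: [-0.3, -0.2, -0.2]
grip_width: 85.2
finger_force: 0.0
```

>>> arm_command([
  [[0,0,0],[0,0,0],0.5],
  [[0,0,0],[0,0,0],0.7],
  [[0,0,0],[0,0,0],1],
  [[0,0,0],[0,0,0],1],
  [[0,0,0],[0,0,0],1],
  [[0,0,0],[0,0,0],1],
  [[0,0,0],[0,0,0],1],
  [[0,0,0],[0,0,0],1],
  [[0,0,0],[0,0,0],1],
  [[0,0,0],[0,0,0],1],
], force=60)

```text
time_s: 3.87
position: [542.5, -204.4, 91.9]
orientation: [[-0.991, 0.13, 0.001], [0.13, 0.991, -0.0], [-0.001, -0.0, -1.0]]
ft_force: [-0.6, 0.9, 3.5]
grip_width: 13.1
finger_force: 61.5
```

Gripped at 13 mm opening. I lift it.

>>> arm_command([
  [[0,0,-0.04],[0,0,0],1],
  [[0,0,-0.1],[0,0,0],1],
  [[0,0,-0.18],[0,0,0],1],
  [[0,0,-0.26],[0,0,0],1],
  [[0,0,-0.34],[0,0,0],1],
  [[0,0,-0.42],[0,0,0],1],
  [[0,0,-0.5],[0,0,0],1],
  [[0,0,-0.56],[0,0,0],1],
  [[0,0,-0.56],[0,0,0],1],
])

```text
time_s: 4.62
position: [543.6, -204.9, 235.6]
orientation: [[-0.991, 0.13, 0.006], [0.13, 0.991, -0.003], [-0.006, -0.002, -1.0]]
ft_force: [0.3, 1.0, -0.6]
grip_width: 13.5
finger_force: 61.1
```

>>> arm_command([
  [[0.02,0.1,0],[0,0,0],1],
  [[0.04,0.24,0],[0,0,0],1],
  [[0.06,0.38,0],[0,0,0],1],
  [[0.08,0.52,0],[0,0,0],1],
  [[0.1,0.66,0],[0,0,0],1],
  [[0.12,0.78,0],[0,0,0],1],
  [[0.13,0.84,0],[0,0,0],1],
])

```text
time_s: 5.2
position: [535.9, 11.5, 229.5]
orientation: [[-0.992, 0.128, -0.003], [0.128, 0.992, 0.002], [0.003, 0.001, -1.0]]
ft_force: [0.5, -0.0, -1.4]
grip_width: 13.2
finger_force: 61.0
```

>>> arm_command([
  [[0.02,0.14,0],[0,0,-0.15],1],
  [[0.05,0.28,0],[0,0,-0.3],1],
  [[0.07,0.42,0],[0,0,-0.45],1],
  [[0.09,0.56,0],[0,0,-0.6],1],
  [[0.1,0.66,0],[0,0,-0.75],1],
  [[0.12,0.76,0],[0,0,-0.83],1],
  [[0.13,0.84,0],[0,0,-0.88],1],
  [[0.13,0.84,0],[0,0,-0.88],1],
  [[0.13,0.84,0],[0,0,-0.88],1],
  [[0.13,0.84,0],[0,0,-0.88],1],
])

```text
time_s: 6.03
position: [531.9, 220.1, 230.1]
orientation: [[-0.946, -0.324, -0.002], [-0.324, 0.946, -0.001], [0.002, -0.0, -1.0]]
ft_force: [0.1, -0.9, -0.9]
grip_width: 13.4
finger_force: 61.1
```

```bash
python3 - <<'E'
from h import *
np.set_printoptions(precision=3,suppress=True)
m=ctrl.camera_model("wrist");o=ctrl.get_obs();im=ctrl.get_image("wrist")
cv2.imwrite("pics/w2f.png",im)
np.savez("w2.npz",W=m["world_to_cam"])
print(o["time_s"],o["position"],o["orientation"],o["qpos"],o["grip_width"],o["finger_force"])
p=proj(m,[[534,219,70]])[0];print(p)
cv2.imwrite("pics/w2.png",cv2.resize(im[100:300,190:450],None,fx=3,fy=3,interpolation=cv2.INTER_CUBIC))
E
```

```text
6.0333 [531.857 220.125 230.058] [[-0.946 -0.324 -0.002]
 [-0.324  0.946 -0.001]
 [ 0.002 -0.    -1.   ]] [ 15.092  -3.555  99.084  -0.03   84.588 -93.8  ] 13.420099068148248 61.06738328933716
[314.362 185.114]
```

View pics/w2.png

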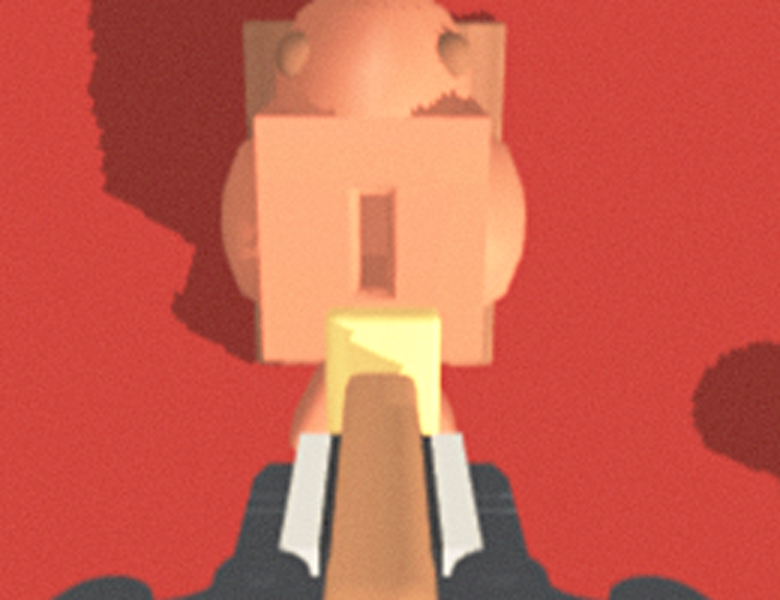

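The wrist crop shows the slit's outer rim from (350,187) to (397,297), the fish top corners near (255,115), (490,115), (492,362) and (260,362), and the collar's far edge at y 318 (x 328–440).

```bash
python3 - <<'E'
from h import *
np.set_printoptions(precision=1,suppress=True)
m=ctrl.camera_model("wrist");m["world_to_cam"]=np.load("w2.npz")["W"]
f=lambda p:np.array(p)/3+[190,100]
print("slit",onz(m,f([[374,242],[374,187],[374,297],[350,242],[397,242]]),70))
q=onz(m,f([[255,115],[490,115],[492,362],[260,362]]),70);print(q,q.mean(0))
d=q[3]-q[0]+q[2]-q[1];print(np.degrees(np.arctan2(d[1],d[0])))
o=ctrl.get_obs();R=o["orientation"];t=o["position"];print(t)
c=onz(m,f([[328,318],[440,318]]),t[2]-24);print("collar far corners in tool",(c-t)@R)
s=onz(m,f([[374,242]]),70)[0]
print("move in tool",(s-t)@R)
E
```

```text
slit [[529.5 217.8  70. ]
 [511.9 211.8  70. ]
 [547.8 224.   70. ]
 [532.1 210.2  70. ]
 [527.  225.1  70. ]]
[[502.1 168.1  70. ]
 [477.6 239.5  70. ]
 [557.1 270.7  70. ]
 [583.3 194.   70. ]] [530.  218.1  70. ]
19.5885780815573
[532.  219.8 230.3]
collar far corners in tool [[23.6 -9.1 24. ]
 [23.6 12.  24. ]]
move in tool [  2.8  -1.1 160.3]
```

>>> arm_command([
  [[0.004,-0.007,0.05],[0,0,0],1],
  [[0.004,-0.007,0.12],[0,0,0],1],
  [[0.004,-0.007,0.19],[0,0,0],1],
  [[0.004,-0.007,0.25],[0,0,0],1],
  [[0.004,-0.007,0.28],[0,0,0],1],
  [[0.004,-0.007,0.28],[0,0,0],1],
  [[0.004,-0.007,0.28],[0,0,0],1],
  [[0.004,-0.007,0.28],[0,0,0],1],
  [[0.004,-0.007,0.28],[0,0,0],1],
])

```text
time_s: 6.83
position: [532.9, 218.8, 162.8]
orientation: [[-0.946, -0.324, 0.002], [-0.324, 0.946, 0.001], [-0.002, -0.0, -1.0]]
ft_force: [0.6, 0.4, -1.4]
grip_width: 13.4
finger_force: 61.0
```

```bash
python3 - <<'E'
from h import *
np.set_printoptions(precision=1,suppress=True)
o=ctrl.get_obs();print(o["position"])
ims=[]
for n,c in (("wrist",(316,225)),("scene",(448,225)),("side",(252,165))):
    im=ctrl.get_image(n);x,y=c
    k=4 if n!="wrist" else 2
    w,h=400//k,300//k
    ims.append(cv2.resize(im[y-h//2:y-h//2+h,x-w//2:x-w//2+w],(400,300),interpolation=cv2.INTER_CUBIC))
ims.append(ims[0]*0)
cv2.imwrite("pics/c3.png",np.vstack([np.hstack(ims[:2]),np.hstack(ims[2:])]))
R=o["orientation"];t=o["position"]
for n in ("scene","side"):
    m=ctrl.camera_model(n);print(n,proj(m,[t+R@[0,0,71.9],[531.5,218.2,70]]).tolist())
E
```

```text
[532.9 218.8 162.8]
scene [[451.453998097521, 226.75040601472492], [448.8746663050556, 235.52894524388043]]
side [[251.69701074027734, 167.4489646010303], [251.7030154141276, 174.69070063429572]]
```

View pics/c3.png

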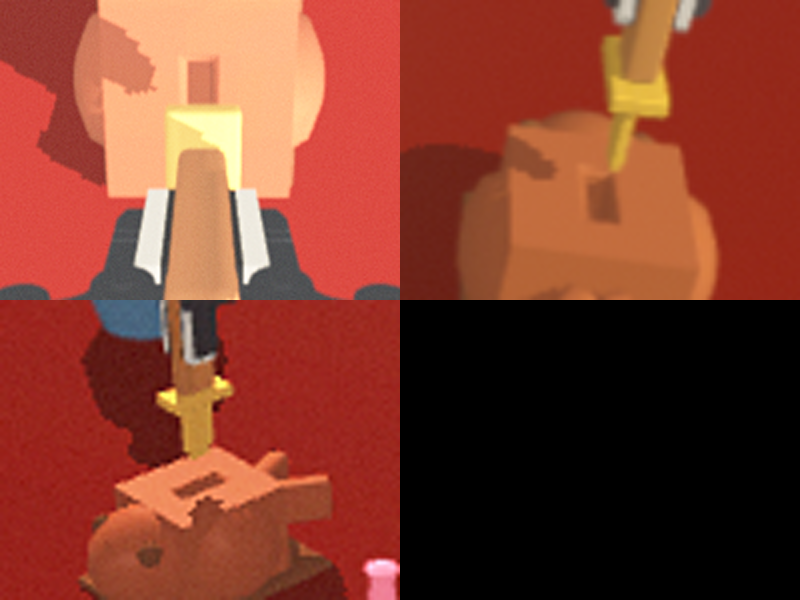

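Scene and side crops show the blade tip over the slit at about (452,230) against (449,237), and (252,167) against (252,174). The wrist crop puts the collar about 1.5 mm to +y of the slit, so I correct that and descend slowly.

>>> arm_command([
  [[0,-0.006,0.02],[0,0,0],1],
  [[0,-0.006,0.04],[0,0,0],1],
  [[0,-0.006,0.06],[0,0,0],1],
  [[0,-0.006,0.08],[0,0,0],1],
  [[0,-0.006,0.095],[0,0,0],1],
  [[0,-0.006,0.11],[0,0,0],1],
  [[0,-0.006,0.125],[0,0,0],1],
  [[0,-0.006,0.14],[0,0,0],1],
  [[0,-0.006,0.14],[0,0,0],1],
])

```text
time_s: 7.73
position: [531.9, 217.2, 125.2]
orientation: [[-0.946, -0.324, -0.002], [-0.324, 0.946, -0.0], [0.002, 0.0, -1.0]]
ft_force: [0.3, -0.6, -1.2]
grip_width: 13.4
finger_force: 61.0
```

The tip is 17 mm inside the slit with no force. I continue to collar contact.

>>> arm_command([
  [[0,0,0.02],[0,0,0],1],
  [[0,0,0.04],[0,0,0],1],
  [[0,0,0.055],[0,0,0],1],
  [[0,0,0.07],[0,0,0],1],
  [[0,0,0.08],[0,0,0],1],
  [[0,0,0.088],[0,0,0],1],
  [[0,0,0.093],[0,0,0],1],
  [[0,0,0.096],[0,0,0],1],
  [[0,0,0.096],[0,0,0],1],
  [[0,0,0.096],[0,0,0],1],
])

```text
time_s: 8.57
position: [532.6, 217.3, 102.4]
orientation: [[-0.946, -0.324, 0.0], [-0.324, 0.946, 0.0], [-0.0, -0.0, -1.0]]
ft_force: [-0.1, 0.8, -0.9]
grip_width: 13.3
finger_force: 61.0
```

>>> arm_command([
  [[0,0,0.003],[0,0,0],1],
  [[0,0,0.006],[0,0,0],1],
  [[0,0,0.008],[0,0,0],1],
  [[0,0,0.01],[0,0,0],1],
  [[0,0,0.01],[0,0,0],1],
  [[0,0,0.01],[0,0,0],1],
])

```text
time_s: 9.07
position: [532.9, 217.5, 101.9]
orientation: [[-0.946, -0.324, 0.001], [-0.324, 0.946, 0.0], [-0.001, -0.0, -1.0]]
ft_force: [-4.0, -1.6, 7.9]
grip_width: 12.9
finger_force: 62.5
```

Collar contact at the expected height, with 8 N up. Now I draw it out straight and then tip it outward about tool y.

>>> arm_command([
  [[0,0,-0.04],[0,0,0],1],
  [[0,0,-0.1],[0,0,0],1],
  [[0,0,-0.18],[0,0,0],1],
  [[0,0,-0.28],[0,0,0],1],
  [[0,0,-0.4],[0,0,0],1],
  [[0,0,-0.52],[0,0,0],1],
  [[0,0,-0.64],[0,0,0],1],
  [[0,0,-0.74],[0,0,0],1],
  [[0,0,-0.8],[0,0,0],1],
  [[0,0,-0.8],[0,0,0],1],
])

```text
time_s: 9.9
position: [534.2, 217.8, 304.9]
orientation: [[-0.946, -0.324, 0.008], [-0.324, 0.946, 0.002], [-0.008, -0.001, -1.0]]
ft_force: [0.1, 0.6, -1.6]
grip_width: 13.2
finger_force: 61.0
```

>>> arm_command([
  [[0,0,0],[0,-0.12,0],1],
  [[0,0,0],[0,-0.27,0],1],
  [[0,0,0],[0,-0.42,0],1],
  [[0,0,0],[0,-0.57,0],1],
  [[0,0,0],[0,-0.7,0],1],
  [[0,0,0],[0,-0.82,0],1],
  [[0,0,0],[0,-0.92,0],1],
  [[0,0,0],[0,-0.92,0],1],
])

```text
time_s: 10.57
position: [530.1, 216.7, 295.5]
orientation: [[-0.841, -0.324, 0.434], [-0.288, 0.946, 0.149], [-0.459, 0.001, -0.888]]
ft_force: [0.1, -0.1, -2.8]
grip_width: 13.4
finger_force: 61.1
```

>>> arm_command([
  [[0,0,0],[0,-0.12,0],1],
  [[0,0,0],[0,-0.27,0],1],
  [[0,0,0],[0,-0.42,0],1],
  [[0,0,0],[0,-0.57,0],1],
  [[0,0,0],[0,-0.7,0],1],
  [[0,0,0],[0,-0.82,0],1],
  [[0,0,0],[0,-0.92,0],1],
  [[0,0,0],[0,-0.92,0],1],
  [[0,0,0],[0,-0.92,0],1],
  [[0,0,0],[0,-0.92,0],1],
])

```text
time_s: 11.4
position: [532.7, 217.4, 299.6]
orientation: [[-0.541, -0.324, 0.776], [-0.186, 0.946, 0.266], [-0.82, 0.0, -0.572]]
ft_force: [0.1, 0.7, -0.9]
grip_width: 13.3
finger_force: 61.2
```

>>> arm_command([
  [[0,0,0],[0,0,0],1],
  [[0,0,0],[0,0,0],1],
  [[0,0,0],[0,0,0],1],
  [[0,0,0],[0,0,0],1],
  [[0,0,0],[0,0,0],1],
  [[0,0,0],[0,0,0],1],
])

```text
time_s: 11.9
position: [532.5, 217.4, 299.9]
orientation: [[-0.54, -0.324, 0.777], [-0.185, 0.946, 0.266], [-0.821, 0.0, -0.571]]
ft_force: [-0.6, 0.0, -1.1]
grip_width: 13.4
finger_force: 61.2
```

```bash
python3 - <<'E'
from h import *
o=ctrl.get_obs();print(o["qvel"].round(2) if hasattr(o["qvel"],"round") else o["qvel"],o["qpos"])
a=ctrl.get_image("scene");b=ctrl.get_image("side")
cv2.imwrite("pics/end.png",np.hstack([a[60:360,200:600],b[0:300,100:500]]))
E
```

```text
[ 0.06 -0.1   0.27  0.04 -0.16  0.07] [  12.0066458   -39.18252451  130.44297664   10.13810358   34.15581982
 -102.37513588]
```

View pics/end.png

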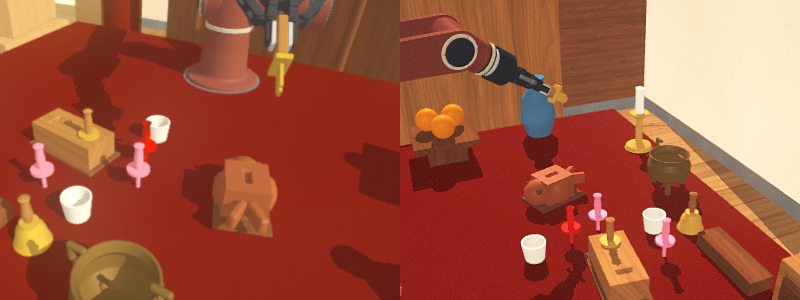

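The gauge is held tilted about 55° and clear of everything, at (283,75) in the left half and (556,93) in the right. The poker, cups and bell have not moved.

```bash
python3 -c "
from cell import ctrl
print(ctrl.job_done())"
```

```text
the job is handed in; nothing more can be done
None
```

I handed the job in at about 12 s of the 48 s allowed: the gauge went into the fish slit until its collar rested on the wood (about 8 N), and it is now held still, tilted about 55° and well above the shelf; the poker, cups and bell look unmoved, and the hand-in gave no pass or fail verdict.

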